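Fold away the saw table's stop arm

TASK

Fold away the three-legged wooden stop arm on the saw table, one leg at a time. First swing the outer leg fully back so that it lies in line on top of the middle leg, leaving the middle leg swung out as it is; then swing the two together fully home over the base leg. Let go, and leave the push block, the offcut and the try square where they lie.

Things in the scene. Friction and masses are not known exactly. Their poses are not given: they have to be found in the camera images.
- base_pivot (a point): The first hinge of the stop arm, a flat low steel rivet. The arm is three flat light-wood legs with round ends, each 14 mm thick, stacked with 1 mm gaps and hinged about vertical pins. The base leg (lowest, 40 mm wide, 200 mm long overall, screwed to the table, underside on the table at height 0) cannot move and runs from this hinge along the point's own -y axis. This point lies on the hinge axis 29 mm above the table; z is up. The axes are those of the base leg.
- elbow_post (a point): A plain upright steel post, 22 mm diameter, fixed to the far end of the middle leg, 150 mm from base_pivot; it is also the hinge pin of the outer leg. Its graspable part rises from 47 mm to 100 mm above the table; this point is on its axis 75 mm above the table, and moves with the middle leg. Taking the post moves the middle leg, which carries the outer leg along as it lies.
- end_knob (a point): A plain upright black plastic knob, 26 mm diameter, that spins freely on its own upright axis at the free end of the outer leg (held, it lets the leg turn under it), 110 mm from the elbow_post. It rises from 46 mm to 100 mm above the table; this point is on its axis 75 mm above the table, and moves with the outer leg. When the outer leg is folded the knob stands over the middle leg, 40 mm from base_pivot.
- middle_leg (a joint): Angle of the middle leg (34 mm wide, underside 15 mm, top 29 mm above the table) about base_pivot, rad. 0: folded, lying over the base leg, against a stop; it grows counter-clockwise seen from above as the leg swings out (its direction from base_pivot is the base leg's direction turned counter-clockwise by this angle). Starts between 1.3 and 1.9. Stiff hinge: about 4 N at the elbow post moves it, and it stays where it is left.
- outer_leg (a joint): Angle of the outer leg (30 mm wide, underside 30 mm, top 44 mm above the table) about elbow_post, rad. 0: folded, lying over the middle leg and pointing back at base_pivot, against a stop; it grows clockwise seen from above as the leg swings out, so it is folded by turning it counter-clockwise. Starts between 1.2 and 1.8. Lighter hinge: about 1 N at the knob moves it, and it stays where it is left.
- push_block: Bystander, loose: a light-wood block 65 x 140 x 18 mm with a black upright handle post of 26 mm diameter, 80 mm high in all, and a low heel at one end. Not part of the arm. Origin: centre of its underside.
- offcut: Bystander, loose: a plain light-wood board offcut 55 x 150 x 22 mm. Origin: centre of its underside.
- try_square: Bystander, loose: a try square lying flat, dark wood stock 20 x 110 x 18 mm and steel blade 130 mm long. Origin: centre of the underside of the stock.
Mind the look-alikes: they are no part of the job. Leave any pink, red or yellow look-alike of the part that bears base_pivot alone.

How it is judged:
By the outcome, as a careful person would: the job done as asked, in the order asked, and still so for the second after the job is handed in, with the robot touching nothing.
It also fails if it takes over 51 s, if anything falls off the work surface, if the arm or the gripper's body presses on something with over 40 N, if the wrist force passes 120 N, or if a joint passes its speed limit or range.

ROBOT

A 6-joint arm with a two-finger parallel gripper is mounted at the origin on the work surface. World frame = base frame: x ahead of the robot, y to its left, z up, the work surface at z = 0. Lengths are in m, angles in rad, forces in N, time in s.
With the tool pointing down it reaches from about 0.375 to 0.975 m from the base axis. Payload 3.8 kg.
Tool frame: the origin (TCP) lies at the very end of the fingers, on their centre line; the grasp point (between the pads) lies 19 mm behind it; z points along the fingers, y is the direction in which the jaws open and shut (so a half turn about z gives the same grasp; the last joint's range is limited). The gripper opens to 85 mm and grips with 20 to 120 N. Pads are 22 mm wide; open, the fingers measure 114 mm over their backs; the gripper's body (76 mm by 85 mm) begins 54 mm behind the grasp point. The pads swing forward as they close: fully open they stand 13 mm farther back than shut.
Start: joints at [1.079, 0.264, 1.604, -0, 1.274, -0.037], TCP at [0.297, 0.606, 0.231] pointing down, gripper open.
Joint ranges: [-2.63, 2.63], [-0.94, 2.18], [0.31, 2.57], [-1.31, 4.45], [0, 2.66], [-2.55, 2.55]. Speed limits (rad/s): [2.57, 2.57, 3.14, 3.14, 3.14, 3.14].

INTERFACE

Orientations are given as a rotation vector (axis times angle).
In Python, from workcell import bot, viewer gives the robot as it stands.
- The arm moves only by the tool jog_arm, never from a script. Its argument "motion" is a list of rows, each an object of numbers: "dx", "dy", "dz": the shift along the world's x, y, z in cm; "turn": the turn about the world's z in rad. A call has 1 to 12 rows; each row shifts and turns the commanded pose from where the row before left it; what a row does not reach is not made up. A row lasts 1/12 s, in which the tool goes at most 41.7 mm and 7.16 degrees, less where a joint would pass 70% of its speed; a pose out of reach is approached as far as the arm can. A call is refused whole if a number of a shift passes 4.17 or a number of a turn 0.125, either way. A call with a gripper value outside its range is refused whole. "fingers" is the finger opening in cm, from 0 to 8.54, set as the call begins (left out, the last holds). The fingers move at their own pace and stop on an object; "grip_force" is the grip in N (left out, the last holds). Time passes only in rows, so rows that do not move let the fingers close. It gives the time, the measured TCP pose, the force and the opening at its end, in the units of the state.
- bot.read_state(): the state, without advancing time (a new reading comes with each control period).
- viewer.read_camera(name): name is "scene" or "top" or "wrist"; returns (picture, depth): 400x640x3 uint8, red, green, blue; 400x640 float32, m along the optical axis (not along the pixel's ray), 0 where there is no reading.
- viewer.camera_info(name): a dict with "vertical_fov" (degrees; the focal length in pixels is half the picture's height over the tangent of half this angle, whatever the lens; pixels are square), "cx", "cy" (the principal point, pixels), "dist" ([k1, k2, p1, p2, k3] as OpenCV has them; the pictures are not rectified), "R" (3x3) and "t" (3): a world point X has camera coordinates R X + t. Camera axes: x right, y down, z forward; pixel columns grow to the right and rows downward; lengths in m; the calibration is good to about 2 mm. A picture is of the moment at which its call begins: read the wrist's pose just before it. camera_info takes no time and is no camera call; for the wrist camera it gives the pose at the moment of the call.
- bot.finish_job(): hands the job in, once; it reports no verdict.
The state is a dict: "time": time; "q": joint angles; "joint_vel": joint speeds; "joint_torque": joint torques, N m; "tool_pos": TCP position; "tcp_rot": TCP orientation; "wrist_force": force on the tool from outside, world axes, zero at the start; "torque": the same for the moment, N m; "width": opening from 0.0 (shut) to 1.0 (fully open).
Only numpy, scipy, OpenCV 4.12 (cv2) and the standard library are available. Lean on these libraries where they do the work, as an engineer would, in place of code of your own. Each camera call takes 0.05 s, during which the arm holds its last target. There are 200 camera calls.

## Working session

There is one attempt and no reset: what is moved stays moved. The work goes in short steps, Python scripts to look and compute and a tool call to move; the robot and the scene stay as the last step left them, time stands still between calls to the robot, and variables do not carry over. Pictures are saved under pics/ and viewed, about 8 in all and at most 12, crops included, and the job is handed in when it is done.

Besides the shell and the picture viewer there is one more tool, called in YAML: its name, and indented under it one key for each argument. jog_arm: Moves the arm, as the interface text tells. Its arguments: {"type":"object","properties":{"motion":{"type":"array"},"fingers":{"type":"number"},"grip_force":{"type":"number"}},"required":["motion"]}

```bash
mkdir -p pics; cat > h.py <<'E'
import numpy as np, cv2
from workcell import bot, viewer
def cam(n):
    i=viewer.camera_info(n); p,d=viewer.read_camera(n)
    f=200/np.tan(np.radians(i["vertical_fov"])/2)
    K=np.array([[f,0,i["cx"]],[0,f,i["cy"]],[0,0,1]])
    return p,d,K,np.array(i["dist"],float),np.array(i["R"]),np.array(i["t"])
def ray(uv,c,z):
    _,_,K,D,R,t=c
    n=cv2.undistortPoints(np.array(uv,float).reshape(-1,1,2),K,D).reshape(-1,2)
    d=np.c_[n,np.ones(len(n))]@R; o=-R.T@t
    return o+d*((z-o[2])/d[:,2])[:,None]
def proj(X,c):
    _,_,K,D,R,t=c
    return cv2.projectPoints(np.array(X,float).reshape(-1,1,3),cv2.Rodrigues(R)[0],t,K,D)[0].reshape(-1,2)
def save(n,p): cv2.imwrite("pics/"+n+".png",cv2.cvtColor(p,cv2.COLOR_RGB2BGR))
E
python3 - <<'E'
from h import *
c=cam("top");save("top0",c[0]);print(-c[4].T@c[5])
c=cam("scene");save("scene0",c[0]);print(-c[4].T@c[5])
print(bot.read_state())
E
```

```text
[0.48454929 0.04275754 1.36076004]
[1.22735607 0.43559341 0.95213952]
{'time': 0.1, 'q': array([ 1.07911196e+00,  2.64692563e-01,  1.60527966e+00, -3.81426289e-05,
        1.27369311e+00, -3.69127615e-02]), 'joint_vel': array([ 2.15935172e-04, -2.71528902e-04, -2.93831198e-03,  8.52634726e-04,
        6.63798684e-04,  3.95328986e-05]), 'joint_torque': array([ 1.03685616e-03, -5.16706967e+01, -3.68590701e+01,  1.02248428e-04,
        6.32180032e-03, -3.61001162e-05]), 'tool_pos': array([0.29619858, 0.60578476, 0.23005378]), 'tcp_rot': array([-0.70808198, -3.06023425,  0.00315716]), 'wrist_force': array([-0.12881546, -0.95354282, -0.76624327]), 'torque': array([ 0.01426312,  0.0221064 , -0.00736776]), 'width': 1.0023791645595566}
```

View pics/top0.png

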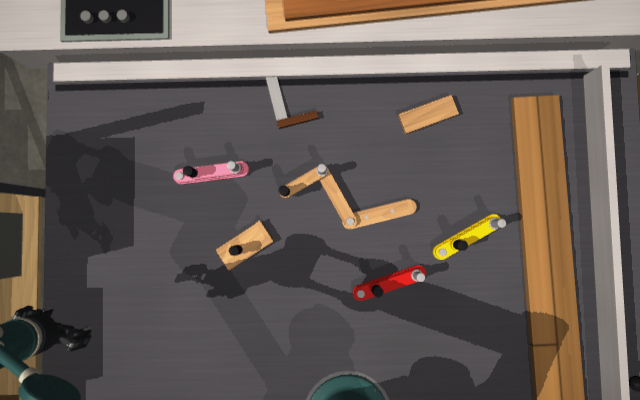

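View pics/scene0.png

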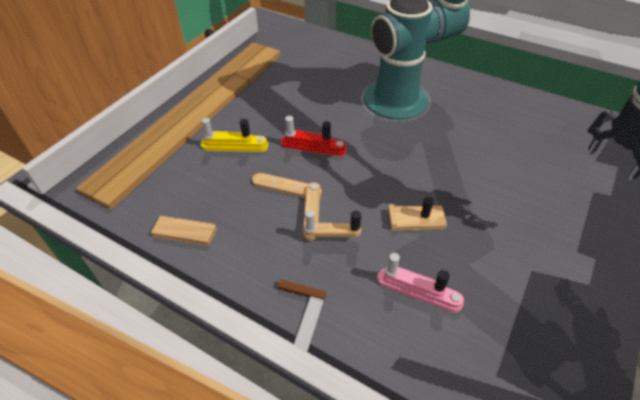

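The top view shows the base rivet at about (350,222), with the base leg running to (412,207). The post top is at about (322,169) and the knob top at about (284,190). Next I'll refine these with masks.

```bash
cat >> h.py <<'E'
def blob(c,uv,r,kind,z):
    "centre of blob near uv: 'dark' or 'grey'"
    p=c[0]; h=cv2.cvtColor(p,cv2.COLOR_RGB2HSV).astype(int)
    m=(h[...,2]<45) if kind=="dark" else ((h[...,1]<45)&(h[...,2]>130))
    M=np.zeros(m.shape,np.uint8); cv2.circle(M,tuple(int(round(a)) for a in uv),r,1,-1)
    m=(m&(M>0)).astype(np.uint8)
    n,l,s,ce=cv2.connectedComponentsWithStats(m)
    k=1+np.argmax(s[1:,4]); return s[k],ce[k],ray([ce[k]],c,z)[0]
E
python3 - <<'E'
from h import *
c=cam("top")
for n,uv,r,k,z in [("rivet",(350,222),8,"grey",.029),("post",(322,169),9,"grey",.1),("knob",(284,190),9,"dark",.1)]:
    print(n,*blob(c,uv,r,k,z))
p=ray([(350,222)],c,.029)[0];e=ray([(322,169)],c,.1)[0];k=ray([(284,190)],c,.1)[0]
b=ray([(410,207)],c,.014)[0]
print(p,e,k,b,np.linalg.norm((p-e)[:2]),np.linalg.norm((k-e)[:2]))
# wood mask of base leg -> far end
im=cv2.resize(c[0][130:260,240:440],None,fx=4,fy=4,interpolation=cv2.INTER_CUBIC);save("crop0",im)
E
```

```text
rivet [347 218   7   7  40] [349.8   221.075] [ 0.50461201 -0.0192248   0.029     ]
post [317 164  10  12  83] [320.95180723 169.37349398] [0.63305118 0.05236375 0.1       ]
knob [279 186  11  10  78] [283.84615385 190.33333333] [0.58294147 0.14528202 0.1       ]
[ 0.5022008  -0.01968436  0.029     ] [0.63392435 0.0497454  0.1       ] [0.5837605  0.14488766 0.1       ] [ 0.53846593 -0.17898994  0.014     ] 0.14890125783787517 0.10755678415359586
```

View pics/crop0.png

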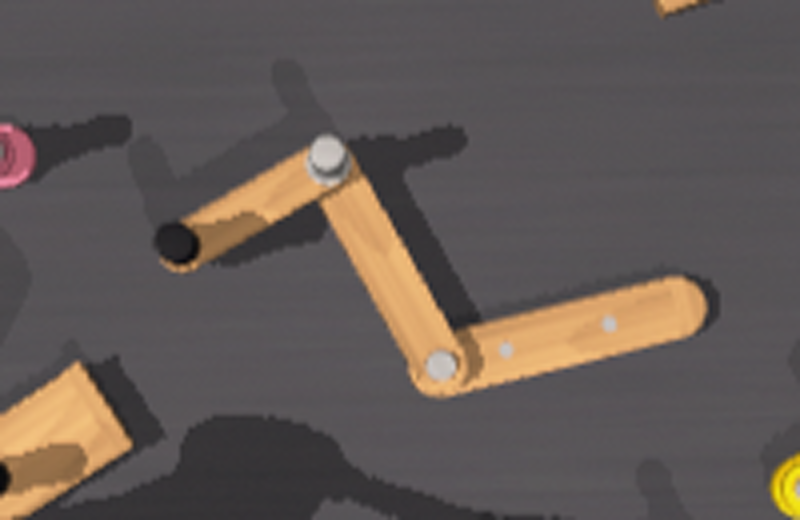

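The crop puts the rivet at (350,221.5), the post top at (322,168.7), the knob top at (284.5,190.7), and two screws along the base leg. The link lengths come out at 148 and 108 mm against 150 and 110 given, so the points agree. That gives a middle angle of about 1.84 and an outer angle of about 1.56. I'll hover above the knob with the jaws along the knob's tangent.

jog_arm:
  motion:
    - {"dx":1.2,"dy":-1.92,"turn":-0.026}
    - {"dx":1.2,"dy":-1.92,"turn":-0.026}
    - {"dx":1.2,"dy":-1.92,"turn":-0.026}
    - {"dx":1.2,"dy":-1.92,"turn":-0.026}
    - {"dx":1.2,"dy":-1.92,"turn":-0.026}
    - {"dx":1.2,"dy":-1.92,"turn":-0.026}
    - {"dx":1.2,"dy":-1.92,"turn":-0.026}
    - {"dx":1.2,"dy":-1.92,"turn":-0.026}
    - {"dx":1.2,"dy":-1.92,"turn":-0.026}
    - {"dx":1.2,"dy":-1.92,"turn":-0.026}
    - {"dx":1.2,"dy":-1.92,"turn":-0.026}
    - {"dx":1.2,"dy":-1.92,"turn":-0.026}
  fingers: 5.5

```text
validation failed for argument at $.mo...
```

jog_arm:
  motion:
    - {"dx":1.2,"dy":-1.92,"turn":-0.026}
    - {"dx":1.2,"dy":-1.92,"turn":-0.026}
    - {"dx":1.2,"dy":-1.92,"turn":-0.026}
    - {"dx":1.2,"dy":-1.92,"turn":-0.026}
    - {"dx":1.2,"dy":-1.92,"turn":-0.026}
    - {"dx":1.2,"dy":-1.92,"turn":-0.026}
    - {"dx":1.2,"dy":-1.92,"turn":-0.026}
    - {"dx":1.2,"dy":-1.92,"turn":-0.026}
    - {"dx":1.2,"dy":-1.92,"turn":-0.026}
    - {"dx":1.2,"dy":-1.92,"turn":-0.026}
    - {"dx":1.2,"dy":-1.92,"turn":-0.026}
    - {"dx":1.2,"dy":-1.92,"turn":-0.026}

```text
validation failed for argument at $.mo...
```

jog_arm:
  motion:
    - {}
    - {}
    - {}

```text
validation failed for argument at $.mo...
```

```bash
python3 - <<'E'
from h import *
s=bot.read_state();print(s["time"],s["tool_pos"],s["tcp_rot"],s["wrist_force"],s["width"])
from scipy.spatial.transform import Rotation as Ro
y=Ro.from_rotvec(s["tcp_rot"]).as_matrix()[:,1];print("jaw",np.arctan2(y[1],y[0]))
c=cam("wrist");save("w1",c[0]);print(-c[4].T@c[5], proj([[.583,.145,.1],[.634,.05,.1],[.504,-.019,.029]],c))
E
```

```text
0.15 [0.2962418  0.60588071 0.23020263] [-7.08195707e-01 -3.06019964e+00  2.72255805e-03] [1.16063546 0.27656494 0.58543097] 0.9988085981090893
jaw 1.1159605045909382
[0.23301478 0.63619843 0.37295938] [[136.32649045 477.36783402]
 [114.05906111 504.4988166 ]
 [ 64.45668331 425.63418635]]
```

View pics/w1.png

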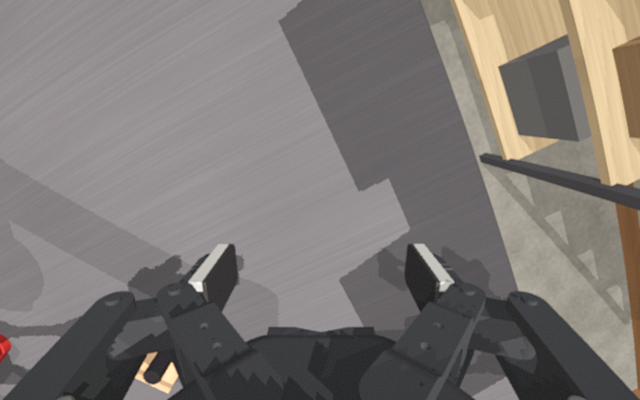

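The moves were refused, so nothing moved and that wrist view only shows the open floor. Every row probably needs all four keys.

jog_arm:
  motion:
    - {"dx":1.2,"dy":-1.92,"dz":0,"turn":-0.026}
    - {"dx":1.2,"dy":-1.92,"dz":0,"turn":-0.026}
    - {"dx":1.2,"dy":-1.92,"dz":0,"turn":-0.026}
    - {"dx":1.2,"dy":-1.92,"dz":0,"turn":-0.026}
    - {"dx":1.2,"dy":-1.92,"dz":0,"turn":-0.026}
    - {"dx":1.2,"dy":-1.92,"dz":0,"turn":-0.026}
    - {"dx":1.2,"dy":-1.92,"dz":0,"turn":-0.026}
    - {"dx":1.2,"dy":-1.92,"dz":0,"turn":-0.026}
    - {"dx":1.2,"dy":-1.92,"dz":0,"turn":-0.026}
    - {"dx":1.2,"dy":-1.92,"dz":0,"turn":-0.026}
    - {"dx":1.2,"dy":-1.92,"dz":0,"turn":-0.026}
    - {"dx":1.2,"dy":-1.92,"dz":0,"turn":-0.026}
  fingers: 5.5

```text
time: 1.2
tool_pos: [0.4408, 0.3749, 0.2311]
tcp_rot: [-1.177, -2.913, 0.0]
wrist_force: [-1.1, 0.9, -0.9]
width: 0.645
```

jog_arm:
  motion:
    - {"dx":1.2,"dy":-1.92,"dz":0,"turn":-0.026}
    - {"dx":1.2,"dy":-1.92,"dz":0,"turn":-0.026}
    - {"dx":1.2,"dy":-1.92,"dz":0,"turn":-0.026}
    - {"dx":1.2,"dy":-1.92,"dz":0,"turn":-0.026}
    - {"dx":1.2,"dy":-1.92,"dz":0,"turn":-0.026}
    - {"dx":1.2,"dy":-1.92,"dz":0,"turn":-0.026}
    - {"dx":1.2,"dy":-1.92,"dz":0,"turn":-0.026}
    - {"dx":1.2,"dy":-1.92,"dz":0,"turn":-0.026}
    - {"dx":1.2,"dy":-1.92,"dz":0,"turn":-0.026}
    - {"dx":1.2,"dy":-1.92,"dz":0,"turn":-0.026}
    - {"dx":1.2,"dy":-1.92,"dz":0,"turn":-0.026}
    - {"dx":0,"dy":0,"dz":0,"turn":0}

```text
time: 2.2
tool_pos: [0.5743, 0.1615, 0.2311]
tcp_rot: [1.583, 2.712, -0.002]
wrist_force: [-0.1, 0.3, -0.1]
width: 0.645
```

```bash
python3 - <<'E'
from h import *
s=bot.read_state();print(s["time"],s["tool_pos"],s["tcp_rot"],s["wrist_force"],s["width"])
from scipy.spatial.transform import Rotation as Ro
y=Ro.from_rotvec(s["tcp_rot"]).as_matrix()[:,1];print("jaw",np.arctan2(y[1],y[0]))
c=cam("wrist");save("w2",c[0]);print(-c[4].T@c[5], proj([[.583,.145,.1],[.634,.05,.1],[.504,-.019,.029]],c))
E
```

```text
2.2 [0.57425462 0.1615121  0.23108428] [ 1.58271542e+00  2.71177858e+00 -1.75813719e-03] [-0.07479167  0.32844277 -0.07758406] 0.6453707874867805
jaw 0.5141826440982806
[0.5389186  0.22174146 0.37366258] [[321.14582314 207.81991271]
 [319.00907852 299.70471143]
 [210.92316068 264.49971678]]
```

View pics/w2.png

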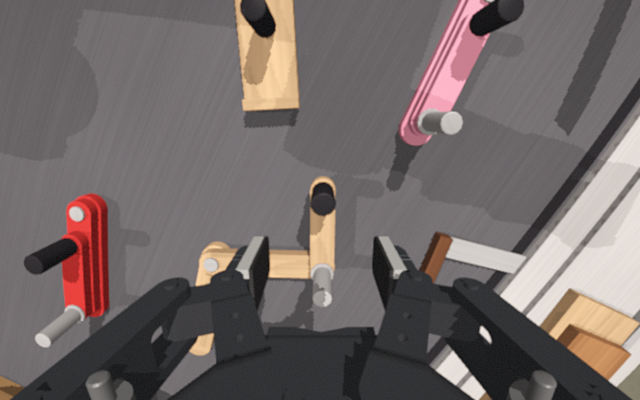

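The wrist view shows the knob top at about (323,203), the post top at (321,297) and the rivet at (210,265), all within 2–4 px of predictions. I'll average the two views.

```bash
python3 - <<'E'
from h import *
c=cam("wrist")
print(blob(c,(323,200),16,"dark",.1));print(blob(c,(321,297),9,"grey",.1));print(ray([(323,204),(321.5,297.5)],c,.1),ray([(210,265)],c,.029))
c=cam("top"); s=ray([(366.5,217.5),(392.5,211)],c,.014);print(s,np.arctan2(*(s[1]-s[0])[[1,0]]))
E
```

```text
(array([313, 185,  21,  17, 168], dtype=int32), array([322.54761905, 191.20238095]), array([0.57454305, 0.16247853, 0.1       ]))
(array([313, 289,  18,  18, 208], dtype=int32), array([321.6875    , 298.20192308]), array([0.63447556, 0.05518909, 0.1       ]))
[[0.58147505 0.15120572 0.1       ]
 [0.63384315 0.0558807  0.1       ]] [[ 0.50216185 -0.01837152  0.029     ]]
[[ 0.51329906 -0.06401569  0.014     ]
 [ 0.52892868 -0.13274639  0.014     ]] -1.3471951462371474
```

jog_arm:
  motion:
    - {"dx":0.4,"dy":-0.7,"dz":0,"turn":0}
    - {"dx":0.4,"dy":-0.65,"dz":0,"turn":0}
    - {"dx":0,"dy":0,"dz":-1.7,"turn":0}
    - {"dx":0,"dy":0,"dz":-1.7,"turn":0}
    - {"dx":0,"dy":0,"dz":-1.7,"turn":0}
    - {"dx":0,"dy":0,"dz":-1.7,"turn":0}
    - {"dx":0,"dy":0,"dz":-1.7,"turn":0}
    - {"dx":0,"dy":0,"dz":-1.7,"turn":0}
    - {"dx":0,"dy":0,"dz":-1.7,"turn":0}
    - {"dx":0,"dy":0,"dz":-1.7,"turn":0}
    - {"dx":0,"dy":0,"dz":-1.7,"turn":0}
    - {"dx":0,"dy":0,"dz":-1.6,"turn":0}

```text
time: 3.35
tool_pos: [0.5804, 0.1514, 0.0614]
tcp_rot: [1.577, 2.717, -0.0]
wrist_force: [-0.1, 0.2, 0.1]
width: 0.646
```

jog_arm:
  motion:
    - {"dx":0,"dy":0,"dz":0,"turn":0}
    - {"dx":0,"dy":0,"dz":0,"turn":0}
    - {"dx":0,"dy":0,"dz":0,"turn":0}
    - {"dx":0,"dy":0,"dz":0,"turn":0}
  fingers: 3.2
  grip_force: 20

```text
time: 3.68
tool_pos: [0.5818, 0.1516, 0.0639]
tcp_rot: [1.577, 2.715, 0.003]
wrist_force: [-0.1, -0.3, 0.1]
width: 0.375
```

```bash
python3 - <<'E'
from h import *
s=bot.read_state();print(s["time"],s["tool_pos"],s["wrist_force"],s["width"])
c=cam("scene");im=c[0][150:290,250:450];save("s2",cv2.resize(im,None,fx=4,fy=4,interpolation=cv2.INTER_CUBIC))
# arc plan
E_=np.array([.634,.053]);a=np.linspace(2.072,3.644,23)
X=E_+.11*np.c_[np.cos(a),np.sin(a)];print(np.round(np.diff(X,axis=0)*100,2).tolist(),np.diff(a)[0],X[-1])
E
```

```text
3.6833 [0.58179563 0.15162713 0.06387675] [-0.093543   -0.31600534  0.11570692] 0.3748604669610074
[[-0.68, -0.4], [-0.64, -0.45], [-0.61, -0.49], [-0.57, -0.54], [-0.53, -0.58], [-0.49, -0.61], [-0.45, -0.65], [-0.4, -0.68], [-0.35, -0.7], [-0.3, -0.73], [-0.25, -0.75], [-0.19, -0.76], [-0.14, -0.77], [-0.08, -0.78], [-0.03, -0.79], [0.03, -0.79], [0.09, -0.78], [0.14, -0.77], [0.2, -0.76], [0.25, -0.75], [0.3, -0.73], [0.35, -0.7]] 0.07145454545454566 [5.37593154e-01 3.09528159e-05]
```

View pics/s2.png

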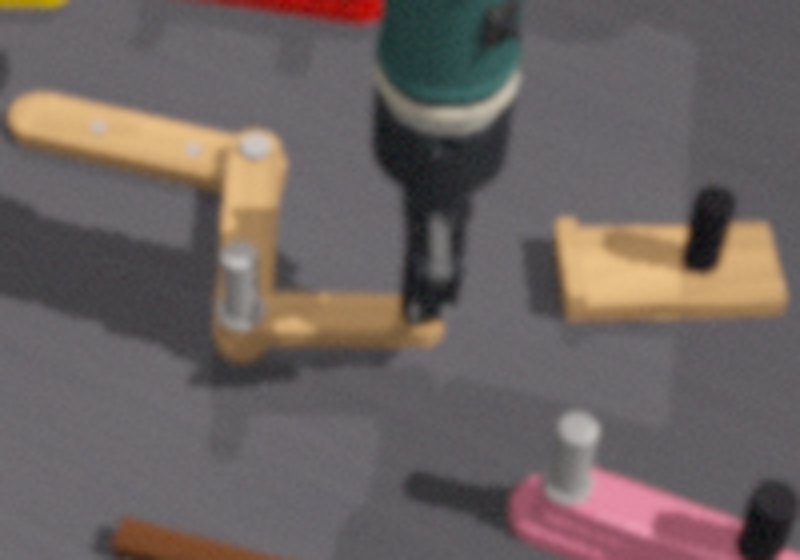

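The fingers straddle the knob at the outer leg's end and everything else is clear. I'm sweeping the arc counter-clockwise with the jaws kept tangent.

jog_arm:
  motion:
    - {"dx":-0.68,"dy":-0.4,"dz":0,"turn":0.071}
    - {"dx":-0.64,"dy":-0.45,"dz":0,"turn":0.071}
    - {"dx":-0.61,"dy":-0.49,"dz":0,"turn":0.071}
    - {"dx":-0.57,"dy":-0.54,"dz":0,"turn":0.071}
    - {"dx":-0.53,"dy":-0.58,"dz":0,"turn":0.071}
    - {"dx":-0.49,"dy":-0.61,"dz":0,"turn":0.071}
    - {"dx":-0.45,"dy":-0.65,"dz":0,"turn":0.071}
    - {"dx":-0.4,"dy":-0.68,"dz":0,"turn":0.071}
    - {"dx":-0.35,"dy":-0.7,"dz":0,"turn":0.071}
    - {"dx":-0.3,"dy":-0.73,"dz":0,"turn":0.071}

```text
time: 4.57
tool_pos: [0.5314, 0.0931, 0.0639]
tcp_rot: [0.53, 3.094, 0.002]
wrist_force: [-0.4, 1.8, 0.2]
width: 0.373
```

jog_arm:
  motion:
    - {"dx":-0.25,"dy":-0.75,"dz":0,"turn":0.071}
    - {"dx":-0.19,"dy":-0.76,"dz":0,"turn":0.071}
    - {"dx":-0.14,"dy":-0.77,"dz":0,"turn":0.071}
    - {"dx":-0.08,"dy":-0.78,"dz":0,"turn":0.071}
    - {"dx":-0.03,"dy":-0.79,"dz":0,"turn":0.071}
    - {"dx":0.03,"dy":-0.79,"dz":0,"turn":0.071}
    - {"dx":0.09,"dy":-0.78,"dz":0,"turn":0.071}
    - {"dx":0.14,"dy":-0.77,"dz":0,"turn":0.071}
    - {"dx":0.2,"dy":-0.76,"dz":0,"turn":0.071}
    - {"dx":0,"dy":0,"dz":0,"turn":0}

```text
time: 5.4
tool_pos: [0.5293, 0.0226, 0.0637]
tcp_rot: [-0.465, 3.104, -0.001]
wrist_force: [0.7, -0.7, 0.8]
width: 0.374
```

```bash
python3 - <<'E'
from h import *
s=bot.read_state();print(s["time"],s["tool_pos"],s["wrist_force"],s["width"])
c=cam("top")
save("t3",cv2.resize(c[0][130:260,240:440],None,fx=4,fy=4,interpolation=cv2.INTER_CUBIC))
print(blob(c,(321,169),9,"grey",.1))
E
```

```text
5.4 [0.52929463 0.02258345 0.063683  ] [ 0.72400508 -0.74700427  0.84092309] 0.37382311529761636
(array([317, 164,   9,  12,  70], dtype=int32), array([320.71428571, 168.92857143]), array([0.63417376, 0.05292934, 0.1       ]))
```

The post hasn't moved. I'll creep toward the stop and watch the force.

jog_arm:
  motion:
    - {"dx":0.25,"dy":-0.75,"dz":0,"turn":0.071}
    - {"dx":0.3,"dy":-0.73,"dz":0,"turn":0.071}
    - {"dx":0.18,"dy":-0.35,"dz":0,"turn":0.036}
    - {"dx":0.18,"dy":-0.35,"dz":0,"turn":0.036}
    - {"dx":0,"dy":0,"dz":0,"turn":0}

```text
time: 5.87
tool_pos: [0.5377, 0.0017, 0.0629]
tcp_rot: [-0.791, 3.039, -0.001]
wrist_force: [-0.4, -0.3, -0.8]
width: 0.375
```

jog_arm:
  motion:
    - {"dx":0.1,"dy":-0.18,"dz":0,"turn":0}
    - {"dx":0.1,"dy":-0.18,"dz":0,"turn":0}
    - {"dx":0,"dy":0,"dz":0,"turn":0}

```text
time: 6.12
tool_pos: [0.5393, -0.0018, 0.0625]
tcp_rot: [-0.791, 3.04, -0.0]
wrist_force: [0.8, 0.7, 1.2]
width: 0.376
```

jog_arm:
  motion:
    - {"dx":0.1,"dy":-0.18,"dz":0,"turn":0}
    - {"dx":0,"dy":0,"dz":0,"turn":0}

```text
time: 6.28
tool_pos: [0.5395, -0.0026, 0.0623]
tcp_rot: [0.791, -3.039, -0.004]
wrist_force: [-3.1, 4.7, 2.2]
width: 0.376
```

jog_arm:
  motion:
    - {"dx":0.05,"dy":-0.09,"dz":0,"turn":0}
    - {"dx":0,"dy":0,"dz":0,"turn":0}
    - {"dx":0,"dy":0,"dz":0,"turn":0}

```text
time: 6.53
tool_pos: [0.5394, -0.0028, 0.0622]
tcp_rot: [0.79, -3.039, -0.005]
wrist_force: [-2.5, 6.8, 3.7]
width: 0.377
```

jog_arm:
  motion:
    - {"dx":-0.1,"dy":0.18,"dz":0,"turn":0}
    - {"dx":-0.05,"dy":0.07,"dz":0,"turn":0}
    - {"dx":0,"dy":0,"dz":0,"turn":0}
    - {"dx":0,"dy":0,"dz":0,"turn":0}
  fingers: 5.5

```text
time: 6.87
tool_pos: [0.5393, -0.0023, 0.0623]
tcp_rot: [-0.793, 3.04, -0.001]
wrist_force: [0.9, -0.9, 0.3]
width: 0.65
```

jog_arm:
  motion:
    - {"dx":0,"dy":0,"dz":2,"turn":0}
    - {"dx":0,"dy":0,"dz":2,"turn":0}
    - {"dx":0,"dy":0,"dz":2,"turn":0}
    - {"dx":0,"dy":0,"dz":2,"turn":0}
    - {"dx":0,"dy":0,"dz":2,"turn":0}
    - {"dx":-0.5,"dy":1,"dz":2,"turn":0}
    - {"dx":-0.5,"dy":2,"dz":1,"turn":0}
    - {"dx":-0.5,"dy":2,"dz":0,"turn":0}
    - {"dx":-0.5,"dy":2,"dz":0,"turn":0}
    - {"dx":-0.5,"dy":2,"dz":0,"turn":0}
    - {"dx":0,"dy":2,"dz":0,"turn":0}
    - {"dx":0,"dy":0,"dz":0,"turn":0}

```text
time: 7.87
tool_pos: [0.514, 0.1104, 0.1924]
tcp_rot: [-0.796, 3.038, 0.002]
wrist_force: [0.0, 0.2, -0.1]
width: 0.641
```

```bash
python3 - <<'E'
from h import *
s=bot.read_state();print(s["time"],s["tool_pos"],s["wrist_force"],s["width"])
c=cam("top")
save("t4",cv2.resize(c[0][130:260,240:440],None,fx=4,fy=4,interpolation=cv2.INTER_CUBIC))
print(blob(c,(321,169),9,"grey",.1)); print(blob(c,proj([[.5376,0,.1]],c)[0],10,"dark",.1), blob(c,(350,221),8,"grey",.029))
E
```

```text
7.8667 [0.51398077 0.11038709 0.1924466 ] [ 0.01263749  0.20421971 -0.10446754] 0.6413522843376094
(array([317, 164,   9,  12,  81], dtype=int32), array([320.82716049, 169.16049383]), array([0.63358919, 0.05266162, 0.1       ]))
(array([338, 202,  11,  10,  72], dtype=int32), array([342.90277778, 206.69444444]), array([5.39305585e-01, 1.90671240e-04, 1.00000000e-01])) (array([347, 218,   7,   7,  40], dtype=int32), array([349.8  , 221.075]), array([ 0.50461201, -0.0192248 ,  0.029     ]))
```

View pics/t4.png

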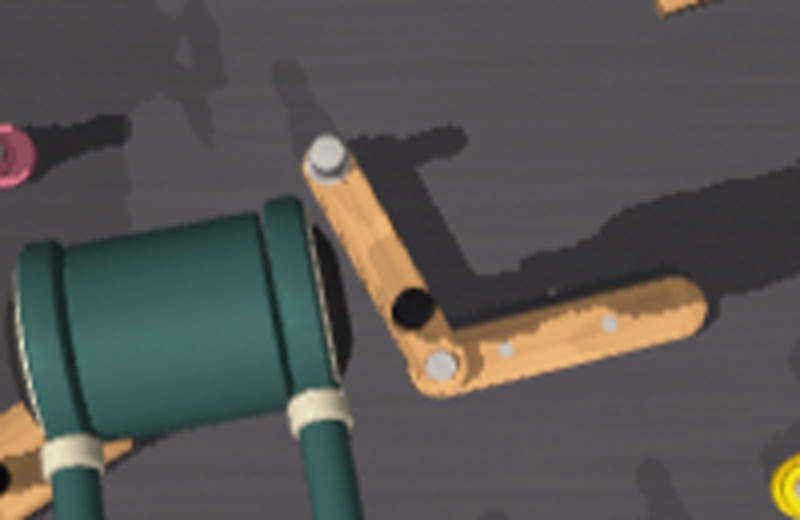

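The outer leg now lies in line over the middle leg: knob top at crop (412,307), post at (328,157). The post has not moved, its angle error is about 0.01 rad, and the force at the stop was about 7 N. Next I'll go to the post.

jog_arm:
  motion:
    - {"dx":2,"dy":-0.96,"dz":0,"turn":0}
    - {"dx":2,"dy":-0.96,"dz":0,"turn":0}
    - {"dx":2,"dy":-0.96,"dz":0,"turn":0}
    - {"dx":2,"dy":-0.96,"dz":0,"turn":0}
    - {"dx":2,"dy":-0.96,"dz":0,"turn":0}
    - {"dx":2,"dy":-0.96,"dz":0,"turn":0}
    - {"dx":0,"dy":0,"dz":-1.2,"turn":0}
    - {"dx":0,"dy":0,"dz":-1.2,"turn":0}
    - {"dx":0,"dy":0,"dz":-1.2,"turn":0}
    - {"dx":0,"dy":0,"dz":-1.2,"turn":0}
    - {"dx":0,"dy":0,"dz":0,"turn":0}
    - {"dx":0,"dy":0,"dz":0,"turn":0}

```text
time: 8.92
tool_pos: [0.6321, 0.0505, 0.1423]
tcp_rot: [0.793, -3.036, -0.001]
wrist_force: [0.1, -0.8, -0.3]
width: 0.641
```

```bash
python3 - <<'E'
from h import *
from scipy.spatial.transform import Rotation as Ro
s=bot.read_state();print(s["time"],s["tool_pos"],s["wrist_force"],s["width"])
y=Ro.from_rotvec(s["tcp_rot"]).as_matrix()[:,1];print("jaw",np.arctan2(y[1],y[0]),s["q"])
c=cam("wrist")
save("w5",c[0]);print(proj([[.634,.053,.1]],c))
a=np.linspace(.503,-1.347,27);X=np.array([.503,-.019])+.15*np.c_[np.cos(a),np.sin(a)]
print(np.round(np.diff(X,axis=0)*100,2).tolist(),np.diff(a)[0],X[-1])
E
```

```text
8.9167 [0.63213834 0.05052151 0.1423048 ] [ 0.10399732 -0.76089241 -0.29699004] 0.6412375594179252
jaw 2.0815186315763485 [ 4.04745658e-02  2.57597436e-01  1.78167586e+00  5.12246064e-06
  1.10615879e+00 -2.04104935e+00]
[[322.03024352 226.79252391]]
[[0.48, -0.95], [0.41, -0.98], [0.34, -1.01], [0.27, -1.03], [0.19, -1.05], [0.12, -1.06], [0.04, -1.07], [-0.03, -1.07], [-0.11, -1.06], [-0.18, -1.05], [-0.26, -1.04], [-0.33, -1.01], [-0.4, -0.99], [-0.47, -0.96], [-0.54, -0.92], [-0.6, -0.88], [-0.66, -0.84], [-0.72, -0.79], [-0.78, -0.73], [-0.83, -0.68], [-0.87, -0.62], [-0.91, -0.55], [-0.95, -0.49], [-0.98, -0.42], [-1.01, -0.35], [-1.03, -0.27]] -0.07115384615384612 [ 0.53628993 -0.16525929]
```

View pics/w5.png

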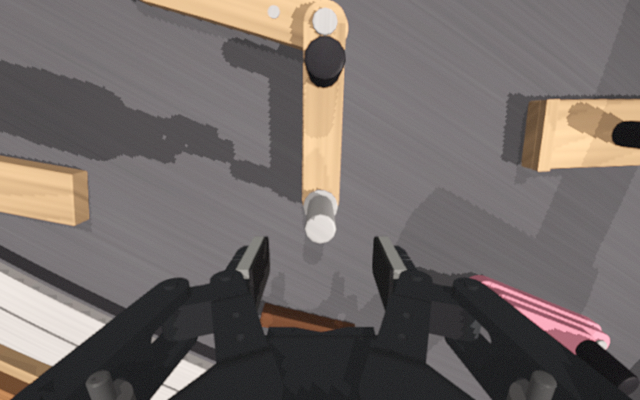

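The legs are in line and the post top at (320,228) sits centred between the fingers. I'll descend and close around it.

jog_arm:
  motion:
    - {"dx":0.1,"dy":0.15,"dz":-1.3,"turn":0}
    - {"dx":0,"dy":0,"dz":-1.3,"turn":0}
    - {"dx":0,"dy":0,"dz":-1.3,"turn":0}
    - {"dx":0,"dy":0,"dz":-1.3,"turn":0}
    - {"dx":0,"dy":0,"dz":-1.3,"turn":0}
    - {"dx":0,"dy":0,"dz":-1.3,"turn":0}
    - {"dx":0,"dy":0,"dz":0,"turn":0}
    - {"dx":0,"dy":0,"dz":0,"turn":0}

```text
time: 9.63
tool_pos: [0.6339, 0.0517, 0.0644]
tcp_rot: [0.792, -3.037, -0.001]
wrist_force: [1.0, 0.1, 0.7]
width: 0.642
```

jog_arm:
  motion:
    - {"dx":0,"dy":0,"dz":0,"turn":0}
    - {"dx":0,"dy":0,"dz":0,"turn":0}
    - {"dx":0,"dy":0,"dz":0,"turn":0}
    - {"dx":0,"dy":0,"dz":0,"turn":0}
    - {"dx":0,"dy":0,"dz":0,"turn":0}
  fingers: 2.8

```text
time: 10.05
tool_pos: [0.6356, 0.0518, 0.0671]
tcp_rot: [-0.792, 3.039, -0.0]
wrist_force: [0.9, -0.5, -0.1]
width: 0.328
```

jog_arm:
  motion:
    - {"dx":0.48,"dy":-0.95,"dz":0,"turn":-0.071}
    - {"dx":0.41,"dy":-0.98,"dz":0,"turn":-0.071}
    - {"dx":0.34,"dy":-1.01,"dz":0,"turn":-0.071}
    - {"dx":0.27,"dy":-1.03,"dz":0,"turn":-0.071}
    - {"dx":0.19,"dy":-1.05,"dz":0,"turn":-0.071}
    - {"dx":0.12,"dy":-1.06,"dz":0,"turn":-0.071}

```text
time: 10.55
tool_pos: [0.6525, -0.0082, 0.0665]
tcp_rot: [0.127, -3.137, -0.003]
wrist_force: [-2.6, 4.3, 1.6]
width: 0.328
```

jog_arm:
  motion:
    - {"dx":0.04,"dy":-1.07,"dz":0,"turn":-0.071}
    - {"dx":-0.03,"dy":-1.07,"dz":0,"turn":-0.071}
    - {"dx":-0.11,"dy":-1.06,"dz":0,"turn":-0.071}
    - {"dx":-0.18,"dy":-1.05,"dz":0,"turn":-0.071}
    - {"dx":-0.26,"dy":-1.04,"dz":0,"turn":-0.071}
    - {"dx":-0.33,"dy":-1.01,"dz":0,"turn":-0.071}
    - {"dx":-0.4,"dy":-0.99,"dz":0,"turn":-0.071}
    - {"dx":-0.47,"dy":-0.96,"dz":0,"turn":-0.071}
    - {"dx":-0.54,"dy":-0.92,"dz":0,"turn":-0.071}

```text
time: 11.3
tool_pos: [0.6299, -0.0996, 0.0663]
tcp_rot: [-0.866, -3.019, -0.003]
wrist_force: [-0.6, 5.2, 0.0]
width: 0.326
```

jog_arm:
  motion:
    - {"dx":-0.6,"dy":-0.88,"dz":0,"turn":-0.071}
    - {"dx":-0.66,"dy":-0.84,"dz":0,"turn":-0.071}
    - {"dx":-0.72,"dy":-0.79,"dz":0,"turn":-0.071}
    - {"dx":-0.78,"dy":-0.73,"dz":0,"turn":-0.071}
    - {"dx":-0.83,"dy":-0.68,"dz":0,"turn":-0.071}
    - {"dx":-0.87,"dy":-0.62,"dz":0,"turn":-0.071}
    - {"dx":-0.91,"dy":-0.55,"dz":0,"turn":-0.071}
    - {"dx":-0.95,"dy":-0.49,"dz":0,"turn":-0.071}

```text
time: 11.97
tool_pos: [0.5677, -0.1557, 0.0666]
tcp_rot: [1.677, 2.655, 0.004]
wrist_force: [3.1, 4.4, -0.4]
width: 0.326
```

jog_arm:
  motion:
    - {"dx":-0.49,"dy":-0.21,"dz":0,"turn":-0.035}
    - {"dx":-0.49,"dy":-0.21,"dz":0,"turn":-0.035}
    - {"dx":-0.5,"dy":-0.17,"dz":0,"turn":-0.035}
    - {"dx":-0.5,"dy":-0.17,"dz":0,"turn":-0.035}
    - {"dx":-0.5,"dy":-0.14,"dz":0,"turn":-0.035}
    - {"dx":0,"dy":0,"dz":0,"turn":0}

```text
time: 12.47
tool_pos: [0.5425, -0.1653, 0.0668]
tcp_rot: [1.899, 2.501, 0.002]
wrist_force: [0.2, 0.5, 0.8]
width: 0.327
```

jog_arm:
  motion:
    - {"dx":-0.3,"dy":-0.08,"dz":0,"turn":-0.02}
    - {"dx":-0.3,"dy":-0.07,"dz":0,"turn":-0.02}
    - {"dx":0,"dy":0,"dz":0,"turn":0}

```text
time: 12.72
tool_pos: [0.5368, -0.167, 0.0668]
tcp_rot: [1.949, 2.463, 0.001]
wrist_force: [1.3, 2.6, 0.9]
width: 0.328
```

jog_arm:
  motion:
    - {"dx":-0.2,"dy":-0.04,"dz":0,"turn":0}
    - {"dx":-0.2,"dy":-0.04,"dz":0,"turn":0}
    - {"dx":0,"dy":0,"dz":0,"turn":0}

```text
time: 12.97
tool_pos: [0.5352, -0.1676, 0.0669]
tcp_rot: [1.946, 2.46, 0.006]
wrist_force: [10.9, 5.4, -3.1]
width: 0.324
```

jog_arm:
  motion:
    - {"dx":-0.15,"dy":-0.03,"dz":0,"turn":0}
    - {"dx":0,"dy":0,"dz":0,"turn":0}

```text
time: 13.13
tool_pos: [0.5351, -0.1676, 0.0669]
tcp_rot: [1.945, 2.458, 0.009]
wrist_force: [14.2, 5.3, -7.2]
width: 0.328
```

It's at the hard stop: position static and the force rising to 14 N. Now I'll ease off, open, lift and look.

jog_arm:
  motion:
    - {"dx":-0.1,"dy":0,"dz":0,"turn":0}
    - {"dx":0,"dy":0,"dz":0,"turn":0}
    - {"dx":0.25,"dy":0.08,"dz":0,"turn":0}
    - {"dx":0.1,"dy":0.04,"dz":0,"turn":0}
    - {"dx":0,"dy":0,"dz":0,"turn":0}

```text
time: 13.55
tool_pos: [0.5353, -0.1675, 0.0669]
tcp_rot: [1.945, 2.462, 0.002]
wrist_force: [6.2, 0.8, -1.5]
width: 0.329
```

jog_arm:
  motion:
    - {"dx":0,"dy":0,"dz":0,"turn":0}
    - {"dx":0,"dy":0,"dz":0,"turn":0}
    - {"dx":0,"dy":0,"dz":0,"turn":0}
    - {"dx":0,"dy":0,"dz":0,"turn":0}
  fingers: 5.5

```text
time: 13.88
tool_pos: [0.5324, -0.167, 0.0658]
tcp_rot: [-1.947, -2.463, 0.002]
wrist_force: [0.2, -0.5, -0.3]
width: 0.644
```

jog_arm:
  motion:
    - {"dx":0,"dy":0,"dz":2,"turn":0}
    - {"dx":0,"dy":0,"dz":2,"turn":0}
    - {"dx":0,"dy":0,"dz":2,"turn":0}
    - {"dx":0,"dy":0,"dz":2,"turn":0}
    - {"dx":0,"dy":0,"dz":2,"turn":0}
    - {"dx":0,"dy":0,"dz":2,"turn":0}
    - {"dx":0,"dy":2.5,"dz":2,"turn":0}
    - {"dx":0,"dy":3,"dz":0,"turn":0}
    - {"dx":0,"dy":3,"dz":0,"turn":0}
    - {"dx":0,"dy":3,"dz":0,"turn":0}
    - {"dx":0,"dy":3,"dz":0,"turn":0}
    - {"dx":0,"dy":3,"dz":0,"turn":0}

```text
time: 14.88
tool_pos: [0.5327, 0.0091, 0.2062]
tcp_rot: [-1.949, -2.464, 0.001]
wrist_force: [0.4, 0.9, -0.2]
width: 0.642
```

jog_arm:
  motion:
    - {"dx":0,"dy":3,"dz":0,"turn":0}
    - {"dx":0,"dy":3,"dz":0,"turn":0}
    - {"dx":0,"dy":3,"dz":0,"turn":0}
    - {"dx":0,"dy":3,"dz":0,"turn":0}
    - {"dx":0,"dy":0,"dz":0,"turn":0}
    - {"dx":0,"dy":0,"dz":0,"turn":0}

```text
time: 15.38
tool_pos: [0.5328, 0.1291, 0.206]
tcp_rot: [-1.944, -2.467, 0.002]
wrist_force: [0.5, -1.2, 0.6]
width: 0.644
```

```bash
python3 - <<'E'
from h import *
s=bot.read_state();print(s["time"],s["tool_pos"],s["wrist_force"],s["width"])
c=cam("top");save("t6",c[0])
e=np.array([.503,-.019])+.15*np.array([np.cos(-1.347),np.sin(-1.347)]);k=np.array([.503,-.019])+.04*np.array([np.cos(-1.347),np.sin(-1.347)])
r=[blob(c,proj([[*q,.1]],c)[0],11,t,.1) for q,t in ((e,"grey"),(k,"dark"))];print(r)
d=r[0][2]-r[1][2];print(np.arctan2(d[1],d[0]))
E
```

```text
15.3833 [0.53279671 0.12911643 0.20595423] [ 0.47542272 -1.24084028  0.55326839] 0.6441218880029687
[(array([402, 202,  13,  11,  91], dtype=int32), array([408.12087912, 206.6043956 ]), array([ 0.53609568, -0.16024746,  0.1       ])), (array([361, 212,  11,  10,  74], dtype=int32), array([366.02702703, 216.54054054]), array([ 0.51384649, -0.05609897,  0.1       ]))]
-1.3603304465126982
```

View pics/t6.png

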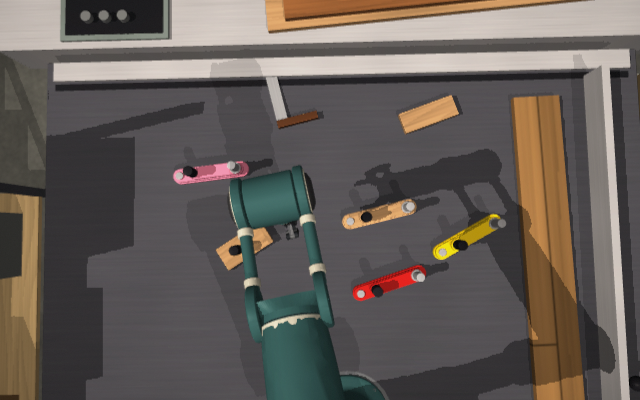

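The top view shows all three legs stacked, with the post at (408,207) and the knob at (366,217). The legs point at -1.36 rad against -1.35 for the base, and the bystanders have not moved. I'll check once more from another side.

```bash
python3 - <<'E'
from h import *
c=cam("scene");save("s7",cv2.resize(c[0][140:240,220:370],None,fx=5,fy=5,interpolation=cv2.INTER_CUBIC))
E
```

```text
(no output)
```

View pics/s7.png

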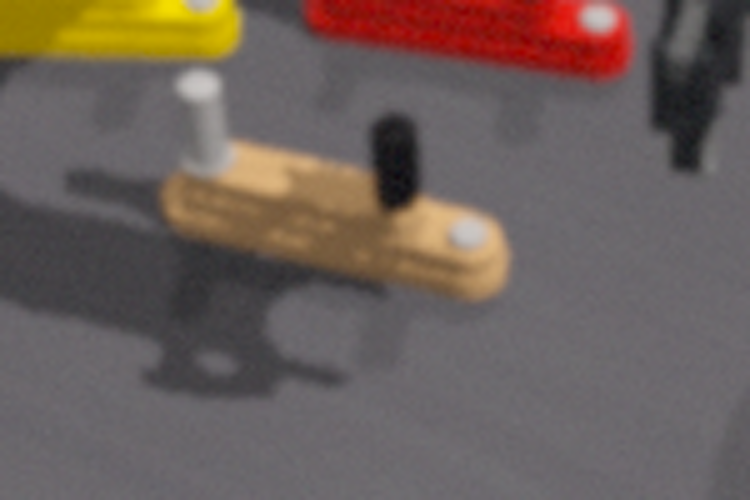

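The scene crop shows the three legs stacked in line, with the post at (205,120), the knob at (395,160) and the gripper clear.

```bash
python3 -c "
from h import *
print(bot.read_state()['time'],bot.finish_job())"
```

```text
the job is handed in; nothing more can be done
15.4833 None
```

The stop arm is folded away in the order asked, and I handed the job in at 15.5 s with the gripper open and clear of everything.

- **Outer leg:** I swung it by its knob onto the middle leg until it met the stop at about 7 N. The top camera showed the post unmoved to within about 1 mm, and the leg in line to about 0.01 rad.
- **Middle leg:** I then swung both legs home by the post until they met the stop at about 15 N, let go and lifted away.
- **Last checks:** Both the top and scene views show the three legs stacked. The folded legs measure −1.36 rad (knob to post) and −1.34 rad (pivot to post), against −1.35 rad for the base leg. That 0.02 rad difference is about one pixel, so I left it.
- **Bystanders:** The push block, offcut, try square and coloured look-alikes appear where they started; I compared these by eye in the top view and did not measure them.
- **Failed step:** My first three move calls were refused because of the row format. Nothing moved, and I resent them.

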